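# Refit the ram in the bench extruder

### The arm

A 7-joint arm with a two-finger parallel gripper is mounted at the origin on the work surface. World frame = base frame: x ahead of the robot, y to its left, z up, the work surface at z = 0. Lengths are in m, angles in rad, forces in N, time in s.
With the tool pointing down it reaches from about 0.425 to 1.025 m from the base axis. Payload 9.4 kg.
Tool frame: the origin (TCP) lies between the finger pads; the fingertips stand 8 mm ahead of it and the grasp point (between the pads) lies 11 mm behind it; z points along the fingers, y is the line along which they close (so a half turn about z gives the same grasp; the last joint's range is limited). The gripper opens to 93 mm and grips with 3 to 60 N. Pads are 15 mm wide; open, the fingers measure 128 mm over their backs; the gripper's body (75 mm by 188 mm) begins 65 mm behind the grasp point.
Start: joints at [-1.347, 0.599, -0.003, 1.599, 0.002, 0.943, -0.08], TCP at [0.215, 0.692, 0.206] pointing down, gripper open.
Joint ranges: [-2.57, 2.57], [-0.35, 1.97], [-1.29, 1.29], [0.11, 2.56], [-1.05, 4.19], [0.11, 1.86], [-2.63, 2.63]. Speed limits (rad/s): [2.22, 2.22, 3.01, 3.01, 3.14, 3.14, 3.14].

### API

Orientations are given as a unit quaternion [x, y, z, w].
In Python, from bench import r, viewer gives the robot as it stands.
- The arm moves only by the shell command python3 -m jog 'ROWS' [FORCE]. ROWS is JSON, a list of rows, each a list of 3 entries, a list of its own where there are three numbers: the opening, from 0 (shut) to 1 (fully open), then the shift along the tool's x, y, z in m, then the turn about the tool's z in rad. In form: [[fingers, [tx, ty, tz], yaw], ...]. A call has 1 to 20 rows; each row shifts and turns the commanded pose from where the row before left it, along the tool's axes as they then stand; what a row does not reach is not made up. A row lasts 1/12 s, in which the tool goes at most 41.7 mm and 7.16 degrees, less where a joint would pass 70% of its speed; a pose out of reach is approached as far as the arm can. A call is refused whole if a number of a shift passes 0.0417 or a number of a turn 0.125, either way. A call with a gripper value outside its range is refused whole. The fingers move at their own pace and stop on an object; FORCE is the grip in N (left out, the last holds). Time passes only in rows, so rows that do not move let the fingers close. It gives the time, the measured TCP pose, the force, the opening and the grip force at its end, in the units of the state.
- r.get_obs(): the state, without advancing time (a new reading comes with each control period).
- viewer.snapshot(name): name is "scene" or "top" or "wrist"; returns (picture, depth): 480x640x3 uint8, blue, green, red; 480x640 float32, m along the optical axis (not along the pixel's ray), 0 where there is no reading.
- viewer.camera_params(name): a dict with "fx", "fy", "cx", "cy" (pixels), "dist" ([k1, k2, p1, p2, k3] as OpenCV has them; the pictures are not rectified), "camera_from_world" (4x4, takes a point from world to camera coordinates); the wrist camera has in their place "hand_eye" (4x4, takes a point from camera to tool coordinates, whose origin is the TCP and whose axes are the flange's). Camera axes: x right, y up, looking along -z (the intrinsics and any distortion apply to the point x, -y, -z); pixel columns grow to the right and rows downward; lengths in m; the calibration is good to about 2 mm. A picture is of the moment at which its call begins: read the wrist's pose just before it. camera_params takes no time and is no camera call.
- r.finish_job(): hands the job in; it is judged then, once.
The state is a dict: "time_s": time; "joints": joint angles; "joint_velocities": joint speeds; "tau": joint torques, N m; "ee_pos": TCP position; "orientation": TCP orientation; "ft_force": force on the tool from outside, world axes, zero at the start; "torque": the same for the moment, N m; "gripper_width": opening from 0.0 (shut) to 1.0 (fully open); "finger_force": force on a finger pad.
Only numpy, scipy, OpenCV 4.12 (cv2) and the standard library are available. Lean on these libraries where they do the work, as an engineer would, in place of code of your own. Each camera call takes 0.05 s, during which the arm holds its last target. There are 200 camera calls.

### The job

Refit the ram in the pottery extruder. Take it from its cradle by the steel shaft ahead of the collar, push it partway into the square barrel and let go; then take the wooden handle behind the collar and press the ram fully home, its collar flat against the barrel and seated with about 20 N (2 kg) of push, never over 26 N, and let go. Leave the other things on the bench undisturbed.

Things in the scene. Friction and masses are not known exactly. Their poses are not given: they have to be found in the camera images.
- extruder: bench extruder, fixed: level aluminium barrel 160 mm long, 56 x 56 mm outside, held by two dark straps on a wooden base (190 x 110 x 16 mm) that begins 20 mm beyond the mouth. Square bore 20.5 mm wide, through, 3 mm chamfer at the mouth, axis 70 mm above the bench; barrel top 98 mm. Origin on the bench below the mouth; x is the level push direction into the bore, z up. Push it with less than 26 N
- mouth (a point): centre of the bore's mouth, 70 mm above the extruder's origin, same axes
- piston (a joint): dark piston in the bore, pushed along by the ram's tip. Value in m: 0 with its near face 60 mm inside the mouth, grows inwards; starts 0 to 0.03, is 0.090 with the ram home, stop at 0.096. It resists with 9 N friction + 40 N/m from 0 + 25 N per m/s and stays where left: the push feels 9 to 13 N until the collar meets the barrel, then climbs steeply
- ram: loose steel ram, 0.2 to 0.4 kg, 230 mm long: shaft 18 x 18 mm and 150 mm long (last 3 mm 16 x 16), collar 38 x 38 x 10 mm, wooden handle 18 x 18 mm and 70 mm long. Origin on its axis in the collar's front face; x along the axis to the tip (tip +150 mm, collar 0 to -10, handle -10 to -80), balance point about +45 mm. Starts level in the cradle, axis 31 mm above the bench
- ram_tip (a point): centre of the ram's tip face, 150 mm ahead of its origin, same axes
- ram_handle (a point): middle of the wooden handle on its axis, 45 mm behind the ram's origin, same axes. Let go partway in, the loose fit (1.25 mm a side) lets the handle droop by about 2 degrees: lift it back in line with the bore before pushing on, for a ram pushed crooked wedges in the bore
- cradle: low wooden cradle, fixed: base 130 x 56 x 6 mm, two notched supports 14 mm thick, 44 mm wide, 30 mm high at x = -45 and +45 mm; notch floor 22 mm high, notch 22 mm wide. Origin on the bench at its centre, x along the ram it holds, towards the tip. The ram's origin starts at x = -60 mm, so its shaft is free from ram x +22 to +98 mm between the supports
- cup: terracotta cup, 72 mm wide, 80 mm high, leave alone; origin under its centre
- jar: white jar, 60 mm wide, 90 mm high, leave alone; origin under its centre
- kidney: black rubber kidney scraper, 92 x 52 x 6 mm, leave alone; origin under its centre
- sponge: round tan sponge, 74 mm wide, 36 mm high, leave alone; origin under its centre

How it is judged:
By the outcome, as a careful person would: the job done as asked, in the order asked, and still so for the second after the job is handed in, with the robot touching nothing.
It also fails if it takes over 72 s, if anything falls off the work surface, if the arm or the gripper's body presses on something with over 40 N, if the wrist force passes 120 N, or if a joint passes its speed limit or range.

## Working session

There is one attempt and no reset: what is moved stays moved. The work goes in short steps, Python scripts to look and compute and a shell command to move; the robot and the scene stay as the last step left them, time stands still between calls to the robot, and variables do not carry over. Pictures are saved under pics/ and viewed, at most 10 in all, crops included, and the job is handed in when it is done.

```bash
ls; mkdir -p pics; cat > h.py <<'E'
import numpy as np, cv2
from bench import r, viewer
from scipy.spatial.transform import Rotation as R
def cam(name,obs=None):
    p=viewer.camera_params(name)
    K=np.array([[p['fx'],0,p['cx']],[0,p['fy'],p['cy']],[0,0,1.]]);d=np.array(p['dist'],float)
    if name=='wrist':
        o=obs or r.get_obs();T=np.eye(4);T[:3,:3]=R.from_quat(o['orientation']).as_matrix();T[:3,3]=o['ee_pos']
        W=T@np.array(p['hand_eye'])
    else: W=np.linalg.inv(np.array(p['camera_from_world']))
    return K,d,W
def rays(c,uv):
    K,d,W=c
    q=cv2.undistortPoints(np.array(uv,float).reshape(-1,1,2),K,d)[:,0]
    D=np.c_[q[:,0],-q[:,1],-np.ones(len(q))]@W[:3,:3].T
    return W[:3,3],D
def onz(c,uv,z):
    o,D=rays(c,uv); return o+D*((z-o[2])/D[:,2])[:,None]
def cloud(c,dep):
    K,d,W=c; v,u=np.mgrid[0:480,0:640]
    o,D=rays(c,np.c_[u.ravel(),v.ravel()])
    return (o+D*dep.reshape(-1,1)).reshape(480,640,3)
E
python3 - <<'E'
from h import *
o=r.get_obs();print({k:np.round(v,3) for k,v in o.items()})
for n in ['scene','top']:
    im,dp=viewer.snapshot(n);cv2.imwrite(f'pics/{n}0.png',im);np.save(f'{n}0.npy',dp)
    c=cam(n);print(n,c[2].round(3).tolist(),c[0][0,0],c[1])
E
```

```text
pics
{'time_s': np.float64(0.0), 'joints': array([-1.347,  0.6  , -0.003,  1.6  ,  0.002,  0.943, -0.08 ]), 'joint_velocities': array([-0.001,  0.001, -0.001,  0.001, -0.   ,  0.   ,  0.   ]), 'tau': array([-0.0000e+00, -7.6506e+01,  1.4970e+00, -2.5235e+01, -5.2000e-02,
        1.7000e-02,  0.0000e+00]), 'ee_pos': array([0.215, 0.692, 0.205]), 'orientation': array([ 0.15 ,  0.989, -0.001, -0.   ]), 'ft_force': array([ 0.036, -0.187,  0.567]), 'torque': array([ 0.02 , -0.001,  0.021]), 'finger_force': np.float64(0.0), 'gripper_width': np.float64(1.0)}
scene [[0.627, -0.602, 0.495, 1.092], [0.779, 0.473, -0.413, -0.497], [0.014, 0.644, 0.765, 0.949], [0.0, 0.0, 0.0, 1.0]] 569.4381657355841 [-0.16586988  0.          0.          0.          0.        ]
top [[0.002, 0.99, -0.142, 0.4], [-1.0, 0.001, -0.001, 0.002], [-0.001, 0.142, 0.99, 1.077], [0.0, 0.0, 0.0, 1.0]] 488.0705597770804 [-0.01643029  0.          0.          0.          0.        ]
```

View pics/scene0.png

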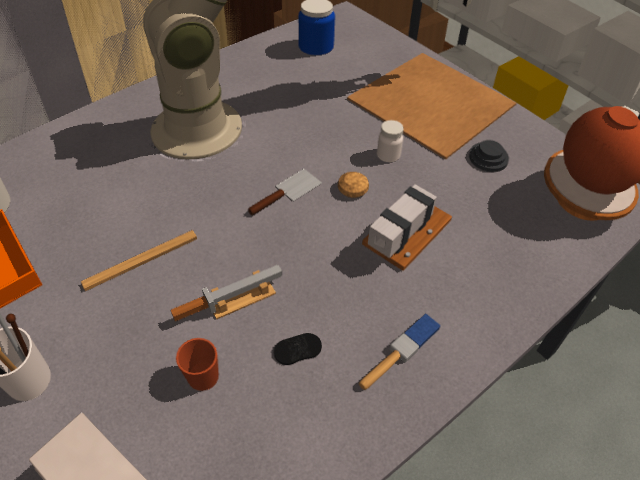

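View pics/top0.png

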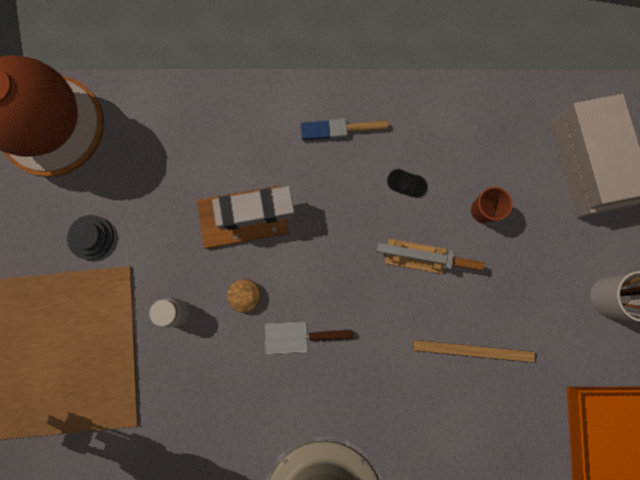

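The scene view shows the ram in its cradle (175-282, 268-318) and the extruder (365-450, 190-265). In the top view the ram lies at (378-485, 243-270) with its tip to the left. The extruder mouth is near (293, 200) and pushes left, about world +y.

```bash
python3 - <<'E'
from h import *
im=cv2.imread('pics/top0.png');dp=np.load('top0.npy');c=cam('top')
P=cloud(c,dp)
def roi(u0,v0,u1,v1):
    m=np.zeros((480,640),bool);m[v0:v1,u0:u1]=1;return m
def fit(name,m):
    q=P[m]; z=q[:,2]; (cx,cy),(w,h),a=cv2.minAreaRect(q[:,:2].astype(np.float32))
    d=np.linalg.svd(q[:,:2]-q[:,:2].mean(0),full_matrices=False)[2][0]
    print(name,len(q),'rect',np.round([cx,cy,w,h],4),a,'pca',np.degrees(np.arctan2(d[1],d[0])).round(2),'mean',q.mean(0).round(4),'z',np.percentile(z,[5,50,95]).round(4))
e=roi(190,180,305,255)
fit('barreltop',e&(P[...,2]>.090)&(P[...,2]<.106))
fit('base',e&(P[...,2]>.009)&(P[...,2]<.022))
hsv=cv2.cvtColor(im,cv2.COLOR_BGR2HSV)
rm=roi(370,235,495,280)
fit('ram',rm&(P[...,2]>.0335))
sh=rm&(hsv[...,1]<60)&(hsv[...,2]>80)&(P[...,2]>.034);fit('shaft',sh)
fit('collar',rm&(P[...,2]>.045))
fit('handle',roi(452,250,495,280)&(P[...,2]>.034)&(hsv[...,1]>90))
# table check and pictures
print('table z',P[300:320,300:330,2].mean())
cr=np.hstack([cv2.resize(im[170:270,190:310],None,fx=4,fy=4),cv2.resize(im[210:310,365:500][:, :80],None,fx=4,fy=4)])
for n,b in [('cup',(470,185,515,225)),('kidney',(385,165,430,200)),('jar',(145,290,190,330)),('sponge',(225,278,262,315))]:
    m=roi(*b)&(P[...,2]>.004);fit(n,m)
E
```

```text
barreltop 2241 rect [0.6035 0.1468 0.0631 0.1607] 10.169323921203613 pca 100.25 mean [0.6026 0.1468 0.0991] z [0.0955 0.0992 0.1031]
base 1896 rect [0.5971 0.1812 0.112  0.1906] 10.240400314331055 pca 85.43 mean [0.5756 0.1985 0.0163] z [0.013  0.0163 0.0195]
ram 1027 rect [ 0.4904 -0.1593  0.104   0.3553] 12.904130935668945 pca -94.64 mean [ 0.5039 -0.2251  0.0563] z [0.0367 0.0407 0.0504]
shaft 694 rect [ 0.4879 -0.1273  0.0947  0.2984] 16.521215438842773 pca -92.14 mean [ 0.5088 -0.1963  0.0566] z [0.0369 0.0409 0.051 ]
collar 115 rect [ 0.4821 -0.1532  0.0872  0.3406] 13.486162185668945 pca -70.3 mean [ 0.4867 -0.2273  0.1836] z [0.0464 0.0503 1.077 ]
handle 259 rect [ 0.4582 -0.1665  0.038   0.355 ] 12.904130935668945 pca -81.05 mean [ 0.4904 -0.3054  0.0485] z [0.0373 0.0406 0.0437]
table z 0.002245271092418442
cup 1112 rect [ 0.5493 -0.2026  0.1092  0.495 ] 23.648611068725586 pca -60.23 mean [ 0.6136 -0.3589  0.0549] z [0.0049 0.0484 0.0815]
kidney 741 rect [ 0.5485 -0.1289  0.1082  0.3811] 64.40061950683594 pca 132.74 mean [ 0.673  -0.1856  0.0141] z [0.0044 0.0067 0.0102]
jar 966 rect [0.3919 0.1961 0.0841 0.3878] 0.21803678572177887 pca -92.09 mean [0.3874 0.3144 0.075 ] z [0.0114 0.0885 0.0928]
sponge 919 rect [0.422  0.1083 0.2121 0.0759] 89.96707153320312 pca -97.35 mean [0.4225 0.1698 0.0374] z [0.0195 0.0317 0.0375]
```

```bash
python3 - <<'E'
from h import *
im=cv2.imread('pics/top0.png');dp=np.load('top0.npy');c=cam('top')
P=cloud(c,dp);P[dp==0]=np.nan;hsv=cv2.cvtColor(im,cv2.COLOR_BGR2HSV)
def roi(u0,v0,u1,v1):
    m=np.zeros((480,640),bool);m[v0:v1,u0:u1]=1;return m
def fit(name,m):
    q=P[m];(cx,cy),(w,h),a=cv2.minAreaRect(q[:,:2].astype(np.float32))
    d=np.linalg.svd(q[:,:2]-q[:,:2].mean(0),full_matrices=False)[2][0]
    print(name,len(q),'rect',np.round([cx,cy,w,h],4),round(a,2),'pca',np.degrees(np.arctan2(d[1],d[0])).round(2),'mean',q.mean(0).round(4),'z',np.percentile(q[:,2],[5,50,95]).round(4))
rm=roi(370,235,495,280)&(P[...,2]<.07)
fit('ram',rm&(P[...,2]>.0345)&(P[...,2]<.044))
fit('shaft',rm&(hsv[...,1]<60)&(P[...,2]>.0345)&(P[...,2]<.044))
fit('collar',rm&(P[...,2]>.0455))
fit('handle',rm&roi(452,250,495,280)&(P[...,2]>.0345)&(P[...,2]<.044))
for n,b in [('cup',(465,180,515,228)),('kidney',(383,163,432,202)),('jar',(140,290,192,332)),('sponge',(220,275,265,318))]:
    fit(n,roi(*b)&(P[...,2]>.005)&(P[...,2]<.1))
E
```

```text
ram 879 rect [ 0.5084 -0.2272  0.2306  0.0372] 76.06 pca 79.79 mean [ 0.5062 -0.2247  0.0402] z [0.0367 0.0404 0.0432]
shaft 580 rect [ 0.5162 -0.1957  0.1658  0.0372] 76.06 pca 79.5 mean [ 0.5119 -0.1896  0.0402] z [0.0367 0.0404 0.0432]
collar 98 rect [ 0.5013 -0.2374  0.1858  0.0369] 85.86 pca -102.41 mean [ 0.4995 -0.2628  0.0497] z [0.0464 0.0499 0.0527]
handle 265 rect [ 0.4917 -0.3068  0.068   0.0183] 79.77 pca -99.89 mean [ 0.4915 -0.3068  0.0403] z [0.0373 0.0405 0.0432]
cup 1050 rect [ 0.6293 -0.3734  0.1047  0.1023] 88.55 pca 116.97 mean [ 0.6157 -0.362   0.0467] z [0.0061 0.0503 0.0812]
kidney 636 rect [ 0.6748 -0.1868  0.1059  0.0838] 88.46 pca 69.71 mean [ 0.6746 -0.1863  0.0073] z [0.0052 0.0071 0.0102]
jar 938 rect [0.3932 0.342  0.1025 0.0635] 76.74 pca -98.69 mean [0.387  0.3146 0.0737] z [0.0173 0.0887 0.0927]
sponge 911 rect [0.4266 0.1744 0.0796 0.091 ] 10.98 pca -74.7 mean [0.4227 0.1707 0.0306] z [0.0198 0.0317 0.0374]
```

```bash
cat >> h.py <<'E'
def plan(target,a_target,n):
    "constant row (tx,ty,yaw) x n taking TCP xy to target with tool-y at angle a_target (deg)"
    o=r.get_obs();M=R.from_quat(o['orientation']).as_matrix();a=np.arctan2(M[1,1],M[0,1])
    dy=-(np.radians(a_target)-a)/n
    S=np.zeros((2,2))
    for i in range(n):
        b=a-dy*i;S+=np.array([[-np.sin(b),np.cos(b)],[np.cos(b),np.sin(b)]])
    t=np.linalg.solve(S,np.array(target)-o['ee_pos'][:2])
    print('rows',n,'t',t.round(4),'yaw',dy.round(4),'a',np.degrees(a).round(2),'tilt',M[:,2].round(4),'tcp',o['ee_pos'].round(4),'t',o['time_s'].round(2),'F',o['ft_force'].round(2))
E
python3 -c "
from h import *
plan([.5085,-.2138],-10.2,28)"
```

```text
Traceback (most recent call last):
  File "h.py", line 31, in plan
    print('rows',n,'t',t.round(4),'yaw',dy.round(4),'a',np.degrees(a).round(2),'tilt',M[:,2].round(4),'tcp',o['ee_pos'].round(4),'t',o['time_s'].round(2),'F',o['ft_force'].round(2))
                                                                                                                                     ^^^^^^^^^^^^^^^^^
AttributeError: 'float' object has no attribute 'round'
```

```bash
sed -i "s/o\['time_s'\].round(2)/round(float(o['time_s']),2)/" h.py
python3 -c "
from h import *
plan([.5085,-.2138],-10.2,28)"
```

```text
rows 28 t [-0.0359 -0.0095] yaw 0.0517 a 72.77 tilt [-3.0e-04 -1.4e-03 -1.0e+00] tcp [0.2147 0.692  0.2052] t 0.1 F [ 0.36 -0.7  -0.02]
```

```bash
python3 -m jog '[[1,[-0.036,-0.0095,0],0.052],[1,[-0.036,-0.0095,0],0.052],[1,[-0.036,-0.0095,0],0.052],[1,[-0.036,-0.0095,0],0.052],[1,[-0.036,-0.0095,0],0.052],[1,[-0.036,-0.0095,0],0.052],[1,[-0.036,-0.0095,0],0.052],[1,[-0.036,-0.0095,0],0.052],[1,[-0.036,-0.0095,0],0.052],[1,[-0.036,-0.0095,0],0.052],[1,[-0.036,-0.0095,0],0.052],[1,[-0.036,-0.0095,0],0.052],[1,[-0.036,-0.0095,0],0.052],[1,[-0.036,-0.0095,0],0.052],[1,[-0.036,-0.0095,0],0.052],[1,[-0.036,-0.0095,0],0.052],[1,[-0.036,-0.0095,0],0.052],[1,[-0.036,-0.0095,0],0.052]]'
python3 -c "
from h import *
plan([.5085,-.2138],-10.2,10)"
```

```text
time_s: 1.6
ee_pos: [0.5637, 0.1467, 0.2057]
orientation: [0.581, 0.814, -0.0, 0.0]
ft_force: [-0.5, -0.1, -0.6]
gripper_width: 0.997
finger_force: 0.0
rows 10 t [-0.0357 -0.0093] yaw 0.0509 a 18.99 tilt [-1.e-04 -2.e-04 -1.e+00] tcp [0.5637 0.1467 0.2057] t 1.6 F [-0.54 -0.14 -0.6 ]
```

```bash
python3 -m jog '[[1,[-0.036,-0.0093,0],0.051],[1,[-0.036,-0.0093,0],0.051],[1,[-0.036,-0.0093,0],0.051],[1,[-0.036,-0.0093,0],0.051],[1,[-0.036,-0.0093,0],0.051],[1,[-0.036,-0.0093,0],0.051],[1,[-0.036,-0.0093,0],0.051],[1,[-0.036,-0.0093,0],0.051],[1,[-0.036,-0.0093,0],0.051],[1,[-0.035,-0.0093,0],0.051],[1,[0,0,0],0],[1,[0,0,0],0]]'
python3 - <<'E'
from h import *
plan([.5085,-.2138],-10.2,2)
o=r.get_obs();im,dp=viewer.snapshot('wrist');cv2.imwrite('pics/w1.png',im);np.save('w1.npy',dp);np.save('w1p.npy',np.r_[o['ee_pos'],o['orientation']])
E
```

```text
time_s: 2.6
ee_pos: [0.5081, -0.2163, 0.2059]
orientation: [0.768, 0.641, -0.0, 0.0]
ft_force: [-0.4, 0.8, -0.2]
gripper_width: 0.999
finger_force: 0.0
rows 2 t [ 0.0013 -0.    ] yaw -0.0011 a -10.33 tilt [-4.e-04 -4.e-04 -1.e+00] tcp [ 0.5081 -0.2163  0.2059] t 2.6 F [-0.44  0.84 -0.23]
```

View pics/w1.png

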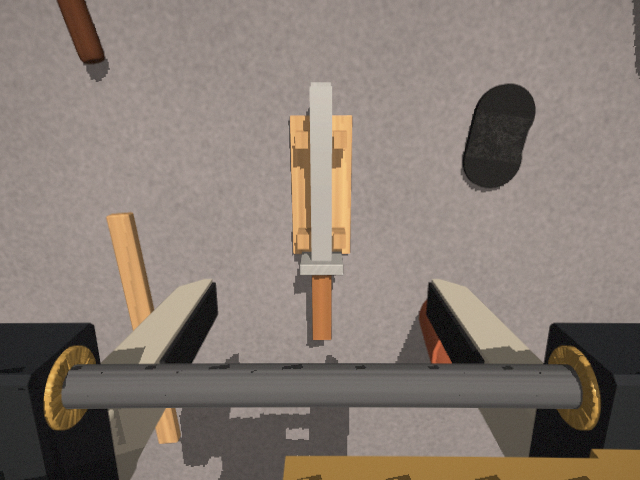

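The wrist view shows the ram upright in the picture: the shaft at cols 310-332 from tip row 83 to collar row 262, and the handle end at row 340. Next I measure its axis from the shaft and handle edges.

```bash
cat >> h.py <<'E'
def wcloud(n):
    p=np.load(n+'p.npy');c=cam('wrist',dict(ee_pos=p[:3],orientation=p[3:]))
    dp=np.load(n+'.npy');P=cloud(c,dp);P[dp==0]=np.nan
    im=cv2.imread(f'pics/{n}.png');return c,P,im,cv2.cvtColor(im,cv2.COLOR_BGR2HSV)
E
python3 - <<'E'
from h import *
c,P,im,hsv=wcloud('w1')
print('cam',c[2][:3,3].round(3))
z=P[...,2];reg=np.zeros(z.shape,bool);reg[75:345,295:350]=1
for n,m in [('ramtop',reg&(abs(z-.040)<.004)),('shaft',reg&(abs(z-.040)<.004)&(hsv[...,1]<60)),('handle',reg&(abs(z-.040)<.004)&(np.arange(480)[:,None]>278)),('collar',reg&(abs(z-.050)<.003))]:
    q=P[m];k,(w,h),a=cv2.minAreaRect(q[:,:2].astype(np.float32));d=np.linalg.svd(q[:,:2]-q[:,:2].mean(0),full_matrices=False)[2][0]
    print(n,len(q),np.round([*k,w,h,a],4),'pca',np.degrees(np.arctan2(d[1],d[0])),q.mean(0).round(4))
# edges by rays on z=.040
for v in (100,170,230,250):
    row=(hsv[v,300:345,1]<60)&(hsv[v,300:345,2]>120);u=np.where(row)[0]+300
    e=onz(c,[[u[0]-.5,v],[u[-1]+.5,v]],.040);print(v,u[0],u[-1],e.mean(0).round(4),np.linalg.norm(e[0]-e[1]).round(4))
print('tip',onz(c,[[321,82.5]],.040).round(4),'collar front/back',onz(c,[[321,262],[321,275]],.050).round(4),'end',onz(c,[[322,340]],.040).round(4))
E
```

```text
cam [ 0.521 -0.14   0.385]
ramtop 5165 [ 5.02300e-01 -2.25300e-01  2.29800e-01  3.77000e-02  8.38797e+01] pca -100.21919218094115 [ 0.5069 -0.2137  0.0408]
shaft 3899 [ 5.12300e-01 -1.87100e-01  1.50900e-01  3.78000e-02  7.94347e+01] pca -100.14127778237221 [ 0.5123 -0.1844  0.0408]
handle 1172 [ 4.90100e-01 -3.08100e-01  6.24000e-02  1.76000e-02  7.92687e+01] pca -100.94436533678488 [ 0.49   -0.3072  0.0408]
collar 479 [ 4.9760e-01 -2.6480e-01  9.8000e-03  3.7000e-02  7.9317e+01] pca -10.06518646823165 [ 0.4978 -0.2647  0.0506]
100 300 344 [ 0.5239 -0.1264  0.04  ] 0.0362
170 311 331 [ 0.513  -0.1812  0.04  ] 0.0177
230 311 331 [ 0.5036 -0.2328  0.04  ] 0.0185
250 312 331 [ 0.5007 -0.251   0.04  ] 0.0178
tip [[ 0.5255 -0.1133  0.04  ]] collar front/back [[ 0.4988 -0.2586  0.05  ]
 [ 0.4966 -0.2705  0.05  ]] end [[ 0.4849 -0.3396  0.04  ]]
```

```bash
python3 -m jog '[[1,[0.0034,-0.0013,0.03],0.001],[1,[0,0,0.035],0],[1,[0,0,0.035],0],[1,[0,0,0.035],0],[1,[0,0,0.03],0],[1,[0,0,0.015],0],[1,[0,0,0.006],0],[1,[0,0,0],0],[1,[0,0,0],0]]' 45
python3 -c "
from h import *
plan([.5074,-.2127],-10.4,1)"
```

```text
time_s: 3.4
ee_pos: [0.5092, -0.2099, 0.0203]
orientation: [0.766, 0.642, 0.0, -0.0]
ft_force: [0.6, 0.5, 0.6]
gripper_width: 1.002
finger_force: 0.0
rows 1 t [-0.003  -0.0013] yaw 0.0059 a -10.06 tilt [ 3.e-04  3.e-04 -1.e+00] tcp [ 0.5092 -0.2099  0.0203] t 3.4 F [0.56 0.45 0.58]
```

```bash
python3 -m jog '[[1,[-0.003,-0.0013,0],0.005],[0.5,[0,0,0],0],[0.3,[0,0,0],0],[0,[0,0,0],0],[0,[0,0,0],0],[0,[0,0,0],0],[0,[0,0,0],0],[0,[0,0,0],0],[0,[0,0,0],0],[0,[0,0,0],0]]' 45
python3 -c "
from h import *
plan([.5074,-.2127],-10.4,1)"
```

```text
time_s: 4.23
ee_pos: [0.5067, -0.2134, 0.0199]
orientation: [0.768, 0.64, -0.0, -0.0]
ft_force: [-0.5, -0.1, -0.4]
gripper_width: 0.408
finger_force: 0.0
rows 1 t [0.0008 0.0006] yaw -0.0005 a -10.43 tilt [-1.e-04  0.e+00 -1.e+00] tcp [ 0.5067 -0.2134  0.0199] t 4.23 F [-0.47 -0.11 -0.36]
```

```bash
python3 -m jog '[[0,[0,0,0],0],[0,[0,0,0],0],[0,[0,0,0],0],[0,[0,0,0],0],[0,[0,0,0],0],[0,[0,0,0],0],[0,[0,0,-0.005],0],[0,[0,0,-0.01],0],[0,[0,0,-0.02],0],[0,[0,0,-0.02],0],[0,[0,0,-0.02],0],[0,[0,0,-0.01],0],[0,[0,0,0],0]]'
python3 - <<'E'
from h import *
plan([.5074,-.2127],-10.4,1)
for n in ['scene','top']:
    im,dp=viewer.snapshot(n);cv2.imwrite(f'pics/{n}2.png',im);np.save(f'{n}2.npy',dp)
o=r.get_obs();im,dp=viewer.snapshot('wrist');cv2.imwrite('pics/w2.png',im);np.save('w2.npy',dp);np.save('w2p.npy',np.r_[o['ee_pos'],o['orientation']])
E
```

```text
time_s: 5.32
ee_pos: [0.5076, -0.2137, 0.1074]
orientation: [0.768, 0.64, 0.001, 0.001]
ft_force: [-0.2, -0.4, -1.7]
gripper_width: 0.185
finger_force: 45.0
rows 1 t [ 0.001  -0.0004] yaw -0.0004 a -10.42 tilt [ 3.5e-03 -9.0e-04 -1.0e+00] tcp [ 0.5076 -0.2137  0.1074] t 5.32 F [-0.24 -0.35 -1.7 ]
```

View pics/w2.png

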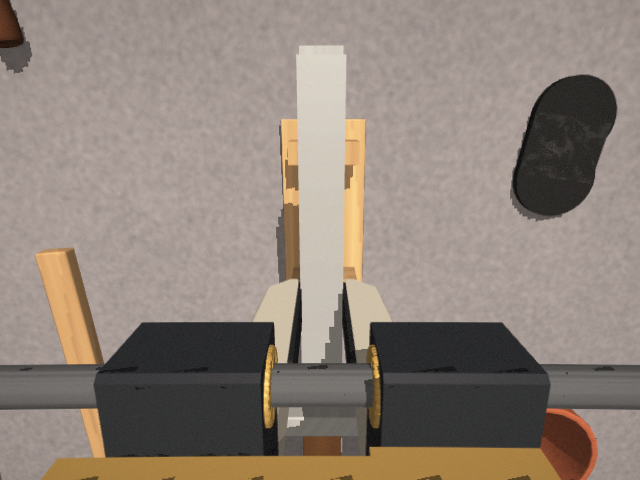

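The ram is held (opening 0.185 = 17 mm) and clear of the cradle, with the shaft at cols 297-346 and the tip at row 46. Now I measure where the tip sits in the hand, and the ram's pitch.

```bash
python3 - <<'E'
from h import *
c,P,im,hsv=wcloud('w2');p=np.load('w2p.npy')
T=R.from_quat(p[3:]).as_matrix();L=(P-p[:3])@T   # tool coords
m=np.zeros(P.shape[:2],bool);m[44:275,290:352]=1
m&=(hsv[...,1]<50)&(abs(L[...,2]+.02)<.012)
q=L[m];print(len(q),q.min(0).round(4),q.max(0).round(4),np.median(q,0).round(4))
k=np.polyfit(q[:,0],q[:,2],1);print('slope z/x deg',np.degrees(np.arctan(k[0])),'z0',k[1])
k=np.polyfit(q[:,0],q[:,1],1);print('slope y/x deg',np.degrees(np.arctan(k[0])),'y0',k[1])
W=P[m];k=np.polyfit(q[:,0],W[:,2],1);print('world z slope',np.degrees(np.arctan(k[0])),k[1])
E
```

```text
10546 [ 0.0141 -0.0101 -0.0232] [ 0.1021  0.0079 -0.0177] [ 0.0633 -0.0011 -0.0209]
slope z/x deg 0.1371396145035798 z0 -0.021008648190022072
slope y/x deg 0.028487826968005975 y0 -0.0011528298894060867
world z slope -0.12733011141441122 0.12606647652024938
```

```bash
python3 -c "
from h import *
plan([.6427,-.0713],10.2,10)"
```

```text
rows 10 t [0.0145 0.0134] yaw -0.036 a -10.4 tilt [-6.e-04  4.e-04 -1.e+00] tcp [ 0.5064 -0.213   0.1044] t 5.47 F [ 0.58 -0.81 -2.83]
```

```bash
python3 -m jog '[[0,[0.0145,0.0134,0],-0.036],[0,[0.0145,0.0134,0],-0.036],[0,[0.0145,0.0134,0],-0.036],[0,[0.0145,0.0134,0],-0.036],[0,[0.0145,0.0134,0],-0.036],[0,[0.0145,0.0134,0],-0.036],[0,[0.0145,0.0134,0],-0.036],[0,[0.0145,0.0134,0],-0.036],[0,[0.0145,0.0134,0],-0.036],[0,[0.0145,0.0134,0],-0.036],[0,[0,0,0],0],[0,[0,0,0],0],[0,[0,0,0],0]]'
python3 - <<'E'
from h import *
plan([.6427,-.0713],10.2,1)
o=r.get_obs();im,dp=viewer.snapshot('wrist');cv2.imwrite('pics/w3.png',im);np.save('w3.npy',dp);np.save('w3p.npy',np.r_[o['ee_pos'],o['orientation']])
E
```

```text
time_s: 6.55
ee_pos: [0.6426, -0.072, 0.1049]
orientation: [0.641, 0.767, -0.0, -0.0]
ft_force: [0.2, -0.0, -2.1]
gripper_width: 0.187
finger_force: 45.0
rows 1 t [0.0007 0.0002] yaw 0.0002 a 10.21 tilt [-5.e-04 -5.e-04 -1.e+00] tcp [ 0.6426 -0.072   0.1049] t 6.55 F [ 0.22 -0.02 -2.13]
```

View pics/w3.png

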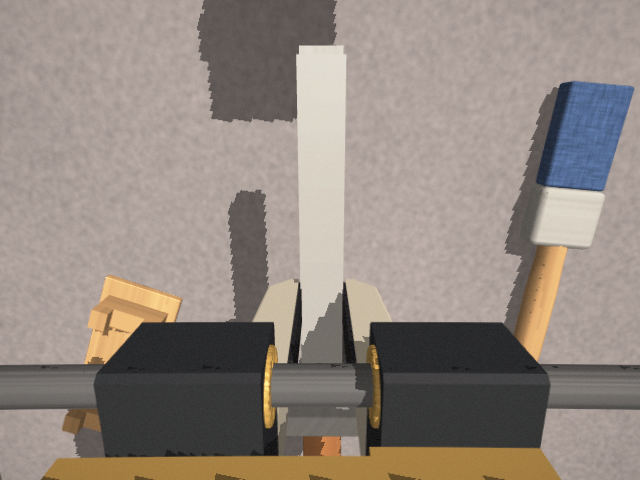

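The barrel itself is out of view here; only its shadow shows at (200-335, 0-120). I go higher and forward for one look down at the barrel.

```bash
python3 -m jog '[[0,[0,0,-0.02],0],[0,[0.01,0,-0.03],0],[0,[0.02,0,-0.01],0],[0,[0.02,0,0],0],[0,[0.02,0,0],0],[0,[0.01,0,0],0],[0,[0,0,0],0],[0,[0,0,0],0],[0,[0,0,0],0]]'
python3 - <<'E'
from h import *
plan([.6427,-.0713],10.2,4)
o=r.get_obs();im,dp=viewer.snapshot('wrist');cv2.imwrite('pics/w4.png',im);np.save('w4.npy',dp);np.save('w4p.npy',np.r_[o['ee_pos'],o['orientation']])
E
```

```text
time_s: 7.35
ee_pos: [0.6288, 0.0049, 0.1649]
orientation: [0.642, 0.767, -0.0, 0.0]
ft_force: [0.0, -0.6, -1.1]
gripper_width: 0.186
finger_force: 45.0
rows 4 t [-0.0194  0.0001] yaw -0.0004 a 10.1 tilt [ 0.     -0.0011 -1.    ] tcp [0.6288 0.0049 0.1649] t 7.35 F [ 0.   -0.57 -1.11]
```

View pics/w4.png

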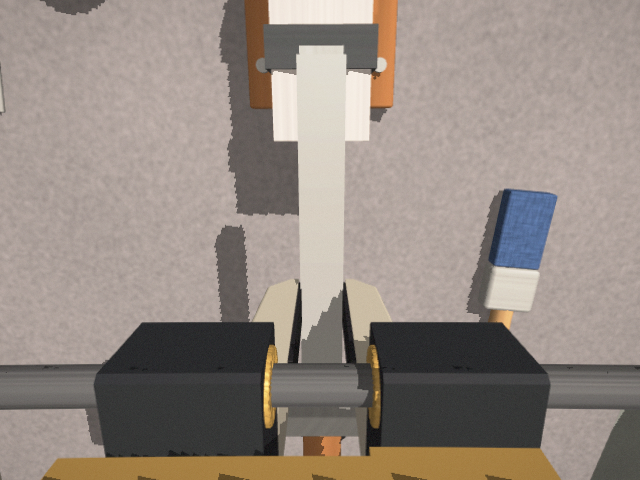

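The barrel front edge is at row 140, cols 273-371, and the shaft at cols 297-346, so they are nearly centred. The numbers follow.

```bash
python3 - <<'E'
from h import *
c,P,im,hsv=wcloud('w4');p=np.load('w4p.npy')
T=R.from_quat(p[3:]).as_matrix();loc=lambda W:(W-p[:3])@T
z=P[...,2]; m=np.zeros(z.shape,bool);m[70:150,260:385]=1;m&=abs(z-.098)<.006
print('top z',np.median(z[m]))
for v in (85,100,115,130):
    u=np.where(m[v])[0];e=loc(onz(c,[[u[0]-.5,v],[u[-1]+.5,v]],.098));print(v,u[0],u[-1],e.round(4)[:,:2].tolist(),'mid y',e[:,1].mean().round(4),'w',(e[1,1]-e[0,1]).round(4))
for u in (280,288,355,363):
    v=np.where(m[:,u])[0].max();print('mouth x',u,v,loc(onz(c,[[u,v+.5]],.098)).round(4))
L=loc(P);s=np.zeros(z.shape,bool);s[44:275,290:352]=1;s&=(abs(L[...,2]+.021)<.006)
q=L[s];k=np.polyfit(q[:,0],q[:,1],1);kz=np.polyfit(q[:,0],q[:,2],1);print('shaft y at tip',np.polyval(k,.1),'slope',np.degrees(k[0]),'z',np.polyval(kz,.1),np.degrees(kz[0]),'tipx',q[:,0].max())
E
```

```text
top z 0.09878193191061022
85 272 369 [[0.0955, -0.029], [0.0955, 0.0266]] mid y -0.0012 w 0.0556
100 272 369 [[0.0875, -0.0293], [0.0875, 0.0269]] mid y -0.0012 w 0.0562
115 273 369 [[0.0793, -0.029], [0.0792, 0.0272]] mid y -0.0009 w 0.0562
130 273 368 [[0.0709, -0.0293], [0.0709, 0.0269]] mid y -0.0012 w 0.0562
mouth x 280 140 [[ 0.0649 -0.0251  0.0669]]
mouth x 288 140 [[ 0.0649 -0.0204  0.0668]]
mouth x 355 140 [[0.0649 0.0191 0.0668]]
mouth x 363 140 [[0.0649 0.0238 0.0668]]
shaft y at tip -0.0008473877670969629 slope -0.02472148153094152 z -0.020744416956343607 0.09454393018689829 tipx 0.10234676285882499
```

```bash
python3 -m jog '[[0,[-0.02,0,0],0],[0,[-0.03,0,0],0],[0,[-0.03,0,0],0],[0,[0,0,0.02],0],[0,[0,0,0.03],0],[0,[0,0,0.03],0],[0,[0,0,0.016],0],[0,[0,0,0.01],0],[0,[0,0,0],0],[0,[0,0,0],0],[0,[0,0,0],0]]'
python3 -c "
from h import *
for i in range(3): r.get_obs()
plan([.6173+.1415*.177,.0689-.1415*.984],10.2,1)"
```

```text
time_s: 8.32
ee_pos: [0.6437, -0.0726, 0.0601]
orientation: [0.642, 0.767, 0.0, 0.001]
ft_force: [-0.1, -0.7, -2.2]
gripper_width: 0.187
finger_force: 45.0
rows 1 t [ 0.0025 -0.001 ] yaw -0.0006 a 10.16 tilt [ 1.8e-03 -4.0e-04 -1.0e+00] tcp [ 0.6437 -0.0726  0.0601] t 8.32 F [-0.15 -0.73 -2.18]
```

```bash
for i in 1 2 3; do python3 -m jog '[[0,[0,0,0],0]]' | grep ee_pos; done; python3 -c "
from h import *
plan([.6173+.1415*.177,.0689-.1415*.984],10.2,1)"
```

```text
ee_pos: [0.6438, -0.0722, 0.0604]
ee_pos: [0.6436, -0.072, 0.0602]
ee_pos: [0.6434, -0.0718, 0.0599]
rows 1 t [ 0.0017 -0.0008] yaw 0.0001 a 10.21 tilt [ 0.0015 -0.     -1.    ] tcp [ 0.6434 -0.0718  0.0599] t 8.57 F [-0.11  0.24 -2.49]
```

```bash
python3 -m jog '[[0,[0.01,-0.0008,0.0008],0],[0,[0.01,0,0],0],[0,[0.01,0,0],0],[0,[0.006,0,0],0],[0,[0.004,0,0],0],[0,[0.004,0,0],0],[0,[0.003,0,0],0],[0,[0.003,0,0],0],[0,[0,0,0],0],[0,[0,0,0],0]]'
python3 -c "
from h import *
plan([.6173+.1015*.177,.0689-.1015*.984],10.2,1)"
```

```text
time_s: 9.4
ee_pos: [0.6333, -0.023, 0.0582]
orientation: [0.641, 0.767, -0.0, 0.0]
ft_force: [0.0, -0.7, -3.3]
gripper_width: 0.184
finger_force: 45.0
rows 1 t [-0.0082  0.0005] yaw -0.0001 a 10.2 tilt [ 1.e-04 -2.e-04 -1.e+00] tcp [ 0.6333 -0.023   0.0582] t 9.4 F [ 0.01 -0.67 -3.26]
```

```bash
python3 -m jog '[[0,[0.005,0.0003,-0.0005],0],[0,[0.005,0,0],0],[0,[0.005,0,0],0],[0,[0.005,0,0],0],[0,[0.005,0,0],0],[0,[0.005,0,0],0],[0,[0.005,0,0],0],[0,[0,0,0],0]]'
python3 -c "
from h import *
plan([.6173+.1015*.177,.0689-.1015*.984],10.2,1)"
```

```text
time_s: 10.07
ee_pos: [0.6271, 0.0134, 0.0585]
orientation: [0.641, 0.768, 0.0, -0.0]
ft_force: [0.2, 0.8, -2.9]
gripper_width: 0.184
finger_force: 45.0
rows 1 t [-0.0451  0.0001] yaw 0.0016 a 10.29 tilt [-3.e-04  7.e-04 -1.e+00] tcp [0.6271 0.0134 0.0585] t 10.07 F [ 0.21  0.81 -2.87]
```

```bash
python3 -m jog '[[0,[0.005,0,-0.0003],0],[0,[0.004,0,0],0],[0,[0.004,0,0],0],[0,[0.004,0,0],0],[0,[0.004,0,0],0],[0,[0.004,0,0],0],[0,[0.004,0,0],0],[0,[0.003,0,0],0],[0,[0,0,0],0],[0,[0,0,0],0]]'
python3 -c "
from h import *
plan([.6173+.1015*.177,.0689-.1015*.984],10.2,1)"
```

```text
time_s: 10.9
ee_pos: [0.6217, 0.0434, 0.0589]
orientation: [0.641, 0.767, -0.0, 0.0]
ft_force: [0.0, 1.0, -2.0]
gripper_width: 0.184
finger_force: 45.0
rows 1 t [-0.0756  0.0002] yaw 0.0004 a 10.22 tilt [ 0.e+00 -1.e-04 -1.e+00] tcp [0.6217 0.0434 0.0589] t 10.9 F [ 0.02  0.99 -2.01]
```

```bash
python3 -m jog '[[0.3,[0,0,0],0],[0.5,[0,0,0],0],[0.65,[0,0,0],0],[0.65,[0,0,0],0],[0.65,[0,0,0],0],[0.65,[0,0,0],0],[0.65,[0,0,-0.01],0],[0.65,[0,0,-0.02],0],[0.65,[0,0,-0.03],0],[0.65,[0,0,-0.03],0],[0.65,[-0.02,0,-0.03],0],[0.65,[-0.03,0,-0.02],0],[0.65,[-0.03,0,0],0],[0.65,[-0.013,0,0],0],[0.65,[0,0,0],0],[0.65,[0,0,0],0]]'
python3 - <<'E'
from h import *
plan([.6173,.0689],10.2,1)
o=r.get_obs();im,dp=viewer.snapshot('wrist');cv2.imwrite('pics/w5.png',im);np.save('w5.npy',dp);np.save('w5p.npy',np.r_[o['ee_pos'],o['orientation']])
E
```

```text
time_s: 12.23
ee_pos: [0.6377, -0.0485, 0.1989]
orientation: [0.642, 0.767, 0.0, -0.0]
ft_force: [0.1, 0.8, -0.6]
gripper_width: 0.649
finger_force: 0.0
rows 1 t [0.1191 0.0005] yaw -0.0014 a 10.12 tilt [-5.e-04  5.e-04 -1.e+00] tcp [ 0.6377 -0.0485  0.1989] t 12.23 F [ 0.1   0.77 -0.6 ]
```

View pics/w5.png

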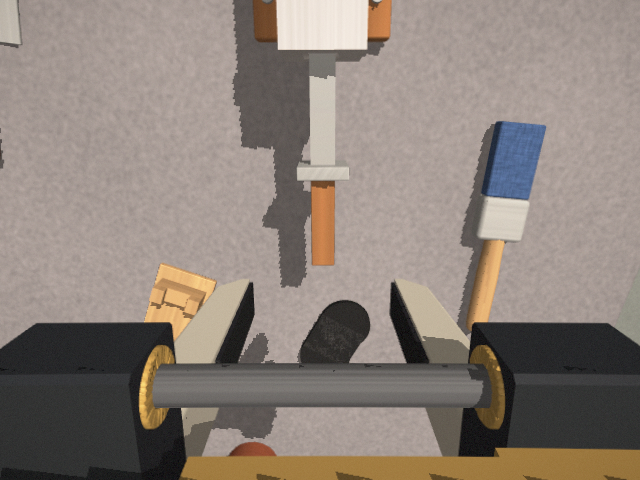

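The ram stays in the barrel: mouth edge at row 49, collar rows 165-180, handle at (311-335, 180-265). Now I measure the handle's position and droop.

```bash
cat > m.py <<'E'
from h import *
import sys
c,P,im,hsv=wcloud(sys.argv[1]);p=np.load(sys.argv[1]+'p.npy')
T=R.from_quat(p[3:]).as_matrix();L=(P-p[:3])@T;z=P[...,2]
u0,u1=300,345
reg=np.zeros(z.shape,bool);reg[45:300,u0:u1]=1
h=reg&(hsv[...,1]>110)&(z>.055)&(z<.09)
s=reg&(hsv[...,1]<60)&(z>.065)&(z<.085)
for n,m in (('handle',h),('shaft',s)):
    q=L[m];W=P[m]
    if len(q)<30: continue
    q=q[abs(q[:,1]-np.median(q[:,1]))<.008]
    k=np.polyfit(L[m][:,0],z[m],1);ky=np.polyfit(L[m][:,0],L[m][:,1],1);x=L[m][:,0]
    print(n,m.sum(),'x',x.min().round(4),x.max().round(4),'pitch deg',np.degrees(k[0]).round(2),'z mid',np.polyval(k,(x.min()+x.max())/2).round(4),'y mid',np.polyval(ky,(x.min()+x.max())/2).round(4),'yaw',np.degrees(ky[0]).round(2))
b=(z>.094)&(z<.103)&(np.arange(480)[:,None]<100)&(np.arange(640)>260)&(np.arange(640)<385)
if b.sum()>50: print('mouth x',np.percentile(L[b][:,0],1).round(4),'y mid',((L[b][:,1].min()+L[b][:,1].max())/2).round(4),'top z',np.median(z[b]).round(4))
E
python3 m.py w5
```

```text
handle 1899 x -0.0344 0.033 pitch deg 2.14 z mid 0.0742 y mid 0.0 yaw -0.08
shaft 3131 x 0.0346 0.1212 pitch deg 0.37 z mid 0.0774 y mid -0.0004 yaw -0.1
mouth x 0.1189 y mid -0.0003 top z 0.0988
```

```bash
python3 -m jog '[[0.65,[-0.001,0,0.03],0],[0.65,[0,0,0.035],0],[0.65,[0,0,0.035],0],[0.65,[0,0,0.025],0],[0.65,[0,0,0.015],0],[0.65,[0,0,0.005],0],[0.65,[0,0,0],0],[0.3,[0,0,0],0],[0,[0,0,0],0],[0,[0,0,0],0],[0,[0,0,0],0],[0,[0,0,0],0],[0,[0,0,0],0],[0,[0,0,0],0],[0,[0,0,0],0],[0,[0,0,0],0]]' 10
python3 -c "
from h import *
plan([.6173,.0689],10.2,1)"
```

```text
time_s: 13.62
ee_pos: [0.6385, -0.0494, 0.0541]
orientation: [0.641, 0.767, 0.0, 0.0]
ft_force: [-0.0, -0.1, 1.1]
gripper_width: 0.192
finger_force: 10.0
rows 1 t [1.202e-01 1.000e-04] yaw -0.0 a 10.2 tilt [ 3.e-04  0.e+00 -1.e+00] tcp [ 0.6385 -0.0494  0.0541] t 13.62 F [-0.03 -0.05  1.08]
```

Held lightly. I lift 5 mm into line with the bore.

```bash
python3 -m jog '[[0,[0,0,-0.001],0],[0,[0,0,-0.001],0],[0,[0,0,-0.001],0],[0,[0,0,-0.001],0],[0,[0,0,-0.001],0],[0,[0,0,0],0],[0,[0,0,0],0],[0,[0,0,0],0]]'
python3 - <<'E'
from h import *
plan([.6173,.0689],10.2,1)
o=r.get_obs();im,dp=viewer.snapshot('wrist');cv2.imwrite('pics/w6.png',im);np.save('w6.npy',dp);np.save('w6p.npy',np.r_[o['ee_pos'],o['orientation']])
c,P,im,hsv=wcloud('w6');p=np.load('w6p.npy');L=(P-p[:3])@R.from_quat(p[3:]).as_matrix();z=P[...,2]
m=(abs(L[...,1]+.001)<.007)&(L[...,0]>.05)&(L[...,0]<.117)&(z>.06)&(z<.09)
k=np.polyfit(L[m][:,0],z[m],1);print(m.sum(),'shaft pitch',np.degrees(k[0]),'z at mouth',np.polyval(k,.12),'at .05',np.polyval(k,.05))
b=(z>.094)&(z<.103)&(L[...,0]>.11)&(abs(L[...,1])<.035);print('mouth',np.percentile(L[b][:,0],1),np.median(z[b]) )
E
```

```text
time_s: 14.28
ee_pos: [0.6383, -0.0493, 0.0589]
orientation: [0.641, 0.767, -0.0, -0.0]
ft_force: [0.1, 0.0, -1.9]
gripper_width: 0.192
finger_force: 10.0
rows 1 t [0.1201 0.0003] yaw 0.0 a 10.2 tilt [-1.e-04 -0.e+00 -1.e+00] tcp [ 0.6383 -0.0493  0.0589] t 14.28 F [ 0.08  0.01 -1.87]
7196 shaft pitch -0.07746938066532491 z at mouth 0.07867469581785767 at .05 0.07876934252120403Traceback (most recent call last):
  File "<stdin>", line 7, in <module>
    return _quantile_unchecked(
        a, q, axis, out, overwrite_input, method, keepdims, weights)
    return _ureduce(a,
                    func=_quantile_ureduce_func,
    ...<5 lines>...
                    overwrite_input=overwrite_input,
                    method=method)
    r = func(a, **kwargs)
    result = _quantile(arr,
                       quantiles=q,
    ...<2 lines>...
                       out=out,
                       weights=wgt)
    slices_having_nans = np.isnan(arr[-1, ...])
                                  ~~~^^^^^^^^^
IndexError: index -1 is out of bounds for axis 0 with size 0
```

```bash
python3 -m jog '[[0,[0,0,-0.0005],0],[0,[0,0,0],0],[0,[0.003,0,0],0],[0,[0.004,0,0],0],[0,[0.004,0,0],0],[0,[0.004,0,0],0],[0,[0.004,0,0],0]]' 60
python3 -m jog '[[0,[0.004,0,0],0],[0,[0.004,0,0],0],[0,[0.004,0,0],0],[0,[0.004,0,0],0]]'
python3 -c "
from h import *
plan([.6173,.0689],10.2,1)"
```

```text
time_s: 14.92
ee_pos: [0.6359, -0.0343, 0.0599]
orientation: [0.642, 0.766, -0.001, 0.002]
ft_force: [2.7, -11.2, -1.0]
gripper_width: 0.182
finger_force: 60.0
time_s: 15.25
ee_pos: [0.6332, -0.0189, 0.06]
orientation: [0.643, 0.766, -0.001, 0.003]
ft_force: [2.8, -12.2, -1.5]
gripper_width: 0.181
finger_force: 60.0
rows 1 t [ 0.0893 -0.0003] yaw -0.0028 a 10.04 tilt [ 0.003  -0.0047 -1.    ] tcp [ 0.6332 -0.0189  0.06  ] t 15.25 F [  2.77 -12.17  -1.49]
```

```bash
python3 -m jog '[[0,[0.004,0,0],0],[0,[0.004,0,0],0],[0,[0.004,0,0],0],[0,[0.004,0,0],0]]'
python3 -m jog '[[0,[0.004,0,0.0003],0],[0,[0.004,0,0],0],[0,[0.004,0,0],0],[0,[0.003,0,0],0],[0,[0.002,0,0],0]]'
python3 -c "
from h import *
plan([.6173,.0689],10.2,1)"
```

```text
time_s: 15.58
ee_pos: [0.6303, -0.0034, 0.06]
orientation: [0.643, 0.766, -0.001, 0.003]
ft_force: [3.5, -13.5, -0.6]
gripper_width: 0.181
finger_force: 60.0
time_s: 16.0
ee_pos: [0.6273, 0.0134, 0.0596]
orientation: [0.643, 0.766, -0.001, 0.003]
ft_force: [2.1, -12.3, -1.7]
gripper_width: 0.183
finger_force: 60.0
rows 1 t [ 0.0564 -0.0002] yaw -0.0028 a 10.04 tilt [ 0.0028 -0.0047 -1.    ] tcp [0.6273 0.0134 0.0596] t 16.0 F [  2.14 -12.29  -1.69]
```

```bash
python3 -m jog '[[0,[0.001,0,0],0],[0,[0.001,0,0],0],[0,[0.001,0,0],0],[0,[0.001,0,0],0],[0,[0.001,0,0],0],[0,[0.001,0,0],0],[0,[0.001,0,0],0]]'
python3 -c "
from h import *
plan([.6173,.0689],10.2,1)
o=r.get_obs();im,dp=viewer.snapshot('wrist');cv2.imwrite('pics/w7.png',im)"
```

```text
time_s: 16.58
ee_pos: [0.6261, 0.02, 0.0596]
orientation: [0.643, 0.766, -0.001, 0.003]
ft_force: [1.8, -12.8, -0.3]
gripper_width: 0.182
finger_force: 60.0
rows 1 t [ 0.0497 -0.0001] yaw -0.0031 a 10.02 tilt [ 0.0027 -0.0048 -1.    ] tcp [0.6261 0.02   0.0596] t 16.58 F [  1.8  -12.84  -0.32]
```

View pics/w7.png

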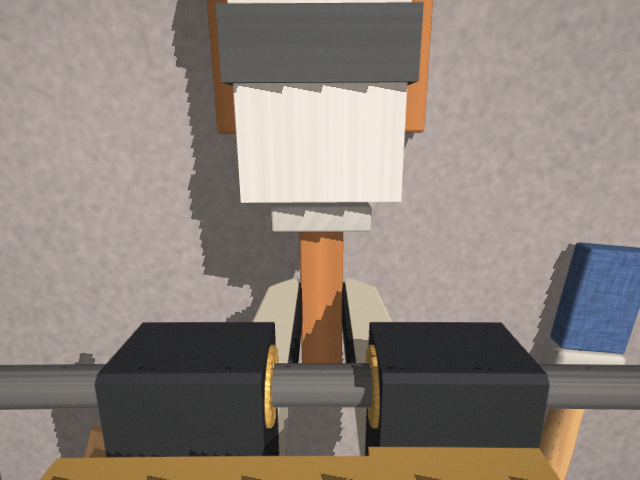

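The barrel front edge is at row 202 and the collar at rows 205-231 just behind it, so a few mm are left. I go on in half-millimetre rows.

```bash
for i in 1 2; do python3 -m jog '[[0,[0.0005,0,0],0],[0,[0.0005,0,0],0],[0,[0.0005,0,0],0]]' | egrep 'ee_pos|ft_f'; done
```

```text
ee_pos: [0.6258, 0.0215, 0.0596]
ft_force: [2.0, -12.3, -1.1]
ee_pos: [0.6255, 0.0229, 0.0596]
ft_force: [2.0, -12.9, -0.9]
```

```bash
python3 -m jog '[[0,[0.0004,0,0],0],[0,[0.0004,0,0],0]]' | egrep 'ee_pos|ft_f'
```

```text
ee_pos: [0.6254, 0.0237, 0.0596]
ft_force: [1.8, -14.3, -1.3]
```

```bash
python3 -m jog '[[0,[0.0003,0,0],0],[0,[0.0003,0,0],0]]' | egrep 'ee_pos|ft_f'
```

```text
ee_pos: [0.6254, 0.0237, 0.0596]
ft_force: [3.1, -14.3, -1.6]
```

```bash
python3 -m jog '[[0,[0.0004,0,0],0],[0,[0,0,0],0]]' | egrep 'ee_pos|ft_f'
```

```text
ee_pos: [0.6254, 0.0237, 0.0596]
ft_force: [2.7, -15.3, -2.0]
```

```bash
python3 -m jog '[[0,[0.0004,0,0],0],[0,[0,0,0],0]]' | egrep 'ee_pos|ft_f'
```

```text
ee_pos: [0.6254, 0.0237, 0.0596]
ft_force: [3.4, -16.3, -1.9]
```

```bash
python3 -m jog '[[0,[0.0004,0,0],0],[0,[0.0004,0,0],0],[0,[0,0,0],0]]' | egrep 'ee_pos|ft_f'
```

```text
ee_pos: [0.6254, 0.0238, 0.0596]
ft_force: [3.0, -19.0, -2.3]
```

```bash
python3 -m jog '[[0,[0.0004,0,0],0],[0,[0,0,0],0]]' | egrep 'ee_pos|ft_f'
```

```text
ee_pos: [0.6254, 0.0237, 0.0596]
ft_force: [3.3, -18.8, -2.7]
```

```bash
python3 -m jog '[[0,[0.0004,0,0],0],[0,[0,0,0],0],[0,[0,0,0],0],[0,[0,0,0],0]]' | egrep 'ee_pos|ft_f'
python3 - <<'E'
from h import *
F=[]
o=r.get_obs();im,dp=viewer.snapshot('wrist');cv2.imwrite('pics/w8.png',cv2.resize(im[180:260,230:410],None,fx=4,fy=4))
print(r.get_obs()['ft_force'],o['ft_force'])
E
```

```text
ee_pos: [0.6254, 0.0237, 0.0596]
ft_force: [4.5, -20.2, -3.6]
[  3.86133185 -20.21353717  -4.01803518] [  4.48878618 -20.24711926  -3.62585458]
```

View pics/w8.png

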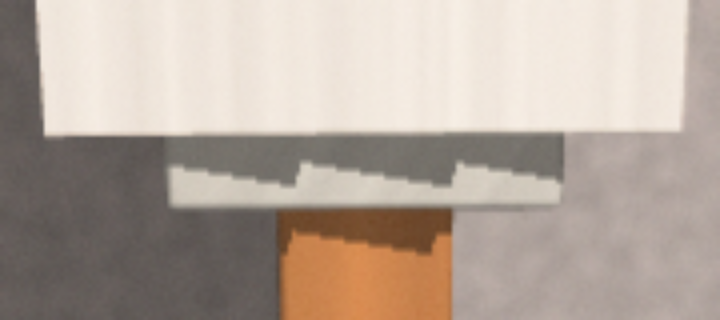

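The collar lies flat on the barrel, straight, at 20.6 N. I ease the load off, let go and withdraw upward.

```bash
python3 -m jog '[[0,[-0.001,0,0],0],[0,[-0.001,0,0],0],[0,[-0.001,0,0],0],[0,[0,0,0],0]]' | egrep 'ee_pos|ft_f'
python3 -m jog '[[0.3,[0,0,0],0],[0.5,[0,0,0],0],[0.6,[0,0,0],0],[0.6,[0,0,0],0],[0.6,[0,0,0],0],[0.6,[0,0,0],0],[0.6,[0,0,-0.01],0],[0.6,[0,0,-0.02],0],[0.6,[0,0,-0.03],0],[0.6,[0,0,-0.03],0],[0.6,[-0.01,0,-0.03],0],[0.6,[-0.02,0,-0.02],0],[0.6,[-0.02,0,0],0],[0.6,[0,0,0],0],[0.6,[0,0,0],0]]'
python3 - <<'E'
from h import *
o=r.get_obs();im,dp=viewer.snapshot('wrist');cv2.imwrite('pics/w9.png',im);np.save('w9.npy',dp);np.save('w9p.npy',np.r_[o['ee_pos'],o['orientation']])
E
python3 m.py w9
```

```text
ee_pos: [0.6254, 0.0237, 0.0596]
ft_force: [2.6, -13.2, -0.3]
time_s: 20.18
ee_pos: [0.6332, -0.022, 0.2002]
orientation: [0.642, 0.766, 0.0, 0.0]
ft_force: [0.0, -0.0, 0.1]
gripper_width: 0.6
finger_force: 0.0
handle 2297 x 0.013 0.0818 pitch deg -0.12 z mid 0.0786 y mid -0.0006 yaw -0.27
shaft 44 x 0.0824 0.0825 pitch deg -4351.24 z mid 0.0774 y mid -0.0006 yaw 15920.15
mouth x 0.0931 y mid -0.0007 top z 0.0993
```

View pics/w9.png

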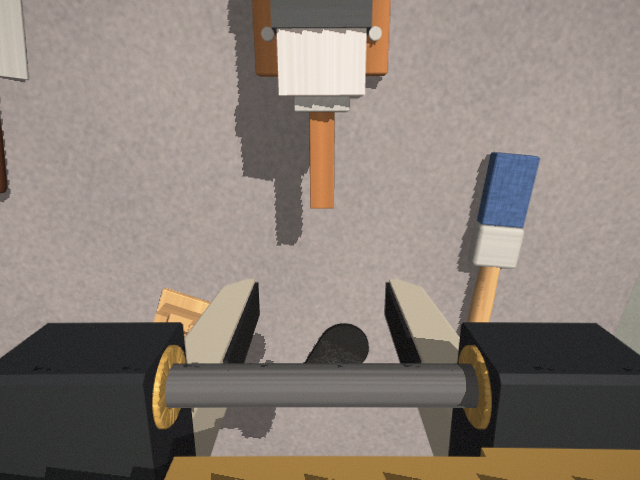

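The ram is home and level: the handle runs from x 13 to 82 mm and the collar meets the mouth at 93 mm. The gripper is clear.

```bash
python3 -c "
from h import *
print(r.finish_job())"
```

```text
the job is handed in; nothing more can be done
None
```

The ram is fully home in the extruder, with its collar flat on the barrel. I seated it with about 20.6 N of push, let go, and handed the job in at about 20 s with nothing else on the bench touched.

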